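# Dock the bottom tray of a stack of sensor trays

### The job

The bottom tray of this stack of three is next for the readout dock. Lift the two upper trays off it and stand them aside, push the bottom tray along into the dock until both spring bolts snap into the slots in its sides (feel for the click, do not ram it against the end), then put the two upper trays back on it in the same order, fully nested and let go. Keep every tray level, and leave the brush, the yellow bin, the caliper and the loose sensor cell where they lie.

Things in the scene. Friction and masses are not known exactly. Their poses are not given: they have to be found in the camera images.
- tray_low_centre (a point): Bottom tray: grey stacking tray 112 mm long (x), 62 wide (y), 38 high, with eight sensor cells fixed in it below the rim; about 0.35 kg. Point: its centre, 19 mm above the surface it stands on. x points to its front, the end wall with small brass pads, which enters the dock first. Plain 3.5 mm walls; four tapered feet 4 mm high slide on the bench or drop inside the rim of a tray below, with 1.5 mm of play.
- tray_low_slot (a point): Centre of the latch slots of the bottom tray, on its middle line, 22.5 mm ahead of its centre: each side wall has a slot 21 mm long (along x) and 14 mm high, its middle 17 mm above the underside.
- tray_mid_centre (a point): Middle tray: same kind and size as the bottom one, six sensor cells and two empty pockets; about 0.3 kg. Point: its centre, 19 mm above its feet; x to its front. Nested, its centre is 34 mm above that of the tray below. It can be gripped across its 62 mm width from above, alone or together with the tray that stands on it.
- tray_top_centre (a point): Top tray: 112 mm long, 60 wide (1 mm inside the middle one on each side), 26 high, no slots, a red and a black test plug fixed in it below the rim; 0.14 kg. Point: its centre, 13 mm above its feet; x along its length. Nested on the middle tray its centre is 28 mm above that tray's centre.
- dock: Readout dock: two rails 26 mm high, 65 mm apart (1.6 mm of play each side of a tray), screwed to the bench; no floor, the tray slides on the bench. Origin on the bench, x: push direction, y: left. Its end carriage (end block 36 mm high, two bolts) is clamped somewhere within a 15 mm range, differently each time and not told: a latched tray's centre lies 0 to 15 mm ahead of the origin.
- dock_mouth (a point): Middle of the dock's mouth on the bench, 41 mm behind the dock's origin, where the straight rails begin; from here back to 59 mm behind the origin they flare out to about 85 mm apart. x: push direction. A latched tray's rear wall stands out near here, free to push from behind. Bolt housings, flanges and bolt knobs outside the rails reach 75 mm to each side of the middle, 24 mm high.
- bolt_left (a joint): Spring bolt on the carriage, like a door latch bolt, through the left rail, 17 mm up. 0 = out, nose 5 mm inside the tray's side face; grows to about 0.005 m as it is pushed back. Bevelled on the entry side: the tray's front pushes it back (about 1 N of spring), it drags along the side wall and snaps out into the slot when the tray is far enough in. The click leaves 3 mm more travel to the hard end block.
- bolt_right (a joint): The same bolt on the right, same values. The tray is latched when both bolts are out again (0) with the contact block pressed.
- contact_block (a joint): Black sprung contact block on the carriage, pressed by the tray's front wall over the last 6 mm before the latched place: 0 = out, 0.006 m at the latched place, 0.009 m at the hard stop. It pushes back with about 2.5 N at first, 4 N at the latched place. With bolts and friction the last push takes 8 to 20 N, more if the tool drags the tray down by friction.
- esd_brush_centre (a point): Black ESD brush lying on the bench, 126 mm long, 24 mm wide, 16 mm high; bystander. The point is its centre.
- cap_bin_centre (a point): Small open yellow bin with red caps, 64 x 94 x 34 mm; bystander. The point is its centre.
- caliper_centre (a point): Caliper lying on the bench, 225 mm long, 66 mm across the jaws, 12 mm high; bystander. The point is its centre.
- spare_cell_centre (a point): Single sensor cell standing on the bench near the yellow bin, 20 mm across, 27 mm high; bystander. The point is its centre.

How it is judged (in metres and radians):
On the way, in this order (a step that is already met when the one before it is completed fails the run):
1. both upper trays are off the bottom tray, which is still outside the dock (horizontal distance between each of tray_mid_centre, tray_top_centre and tray_low_centre above 0.07 m and x of tray_low_centre in the frame of dock below -0.02 m), for 0.2 s.
2. the bottom tray is in the dock with both bolts snapped into its slots, the upper trays still off it (horizontal distance between each of tray_mid_centre, tray_top_centre and tray_low_centre above 0.07 m and x of tray_low_centre in the frame of dock between -0.003 and 0.02 m and value of joint each of bolt_left, bolt_right below 0.0015 m and height (world z) of tray_low_centre below 0.022 m), for 0.3 s.
At the end, for the whole second after the job is handed in: The bottom tray is in the dock on the bench, both bolts out in its slots (within 1.5 mm of fully out); the middle tray is nested on it and the top tray on the middle one (each within 5 mm and 0.06 rad of the tray below, within 2 mm of the nested height, level); all at rest and released (x of tray_low_centre in the frame of dock between -0.003 and 0.02 m and value of joint each of bolt_left, bolt_right below 0.0015 m and height (world z) of tray_low_centre below 0.022 m and horizontal distance between tray_mid_centre and tray_low_centre below 0.005 m and z of tray_mid_centre in the frame of tray_low_centre between 0.032 and 0.036 m and angle between the x axis of tray_mid_centre and the x axis of tray_low_centre, either way round below 0.06 rad and angle between each of tray_mid_centre, tray_top_centre's own z axis and vertical below 0.05 rad and horizontal distance between tray_top_centre and tray_mid_centre below 0.005 m and z of tray_top_centre in the frame of tray_mid_centre between 0.026 and 0.03 m and angle between the x axis of tray_top_centre and the x axis of tray_mid_centre, either way round below 0.06 rad and linear speed of each of tray_low, tray_mid, tray_top below 0.02 m/s); the robot touches nothing.
It fails at once if the bottom tray is rammed against the end of the dock with more than 40 N (contact force between tray_low and dock above 40 N).
It fails at once if a tray is tipped by more than 20 degrees (angle between any of tray_low_centre, tray_mid_centre, tray_top_centre's own z axis and vertical above 0.35 rad).
It fails at once if the upper trays are dropped or slammed onto the one below (over 60 N) (contact force between tray_mid and tray_low above 60 N).
It fails at once if the brush, the yellow bin, the caliper or the loose sensor cell is moved by more than 20 mm (distance of any of esd_brush_centre, cap_bin_centre, caliper_centre, spare_cell_centre from where it was at the start of the episode above 0.02 m).
It also fails if it takes over 72 s, if anything falls off the work surface, if the arm or the gripper's body presses on something with over 40 N, if the wrist force passes 120 N, or if a joint passes its speed limit or range.

### The arm

A 6-joint arm with a two-finger parallel gripper is mounted at the origin on a cart in front of the work surface, level with it; the furniture and walls round the work are solid. World frame = base frame: x ahead of the robot, y to its left, z up, the work surface at z = 0. Lengths are in m, angles in degrees, forces in N, time in s.
With the tool pointing down it reaches from about 0.3 to 0.75 m from the base axis. Payload 8.5 kg.
Tool frame: the origin (TCP) lies between the finger pads; the fingertips stand 22 mm ahead of it and the grasp point (between the pads) lies 3 mm ahead of it (env.nose_length is the distance from the TCP to the fingertips, in m); z points along the fingers, x is the direction in which the jaws open and shut, and the axes are right-handed (so a half turn about z gives the same grasp; the last joint's range is limited). The gripper opens to 85 mm and grips with 20 to 120 N. Pads are 22 mm wide; open, the fingers measure 114 mm over their backs; the gripper's body (76 mm by 85 mm) begins 54 mm behind the grasp point. The pads swing forward as they close: fully open they stand 13 mm farther back than shut.
Start: joints at [61.633, 21.807, 74.336, -0, 83.858, -12.336], TCP at [0.152, 0.529, 0.253] pointing down, gripper open.
Joint ranges: [-178.18, 178.18], [-50.72, 133.34], [12.68, 142.11], [-81.47, 261.47], [9.98, 163.14], [-165.26, 165.26]. Speed limits (degrees/s): [136.94, 136.94, 180, 180, 180, 180].

### API

Orientations are given as a 3x3 rotation matrix whose columns are the frame's x, y, z axes.
In Python, from rig import env gives the robot as it stands.
- The arm moves only by the tool arm_command, never from a script. Its argument "steps" is a list of rows, each an object with "delta_pos": the shift along the world's x, y, z in mm, a list of three; "dr": the turn, a rotation vector about the world's x, y, z in degrees, a list of three. In form: [{"delta_pos": [dx, dy, dz], "dr": [wx, wy, wz]}, ...]. A call has 1 to 20 rows; each row shifts and turns the commanded pose from where the row before left it; what a row does not reach is not made up. A row lasts 1/10 s, in which the tool goes at most 50 mm and 8.59 degrees, less where a joint would pass 70% of its speed; a pose out of reach is approached as far as the arm can. A call with a gripper value outside its range is refused whole. "grip" is the opening, from 0 (shut) to 1 (fully open), set as the call begins (left out, the last holds). The fingers move at their own pace and stop on an object; "squeeze" is the grip in N (left out, the last holds). Time passes only in rows, so rows that do not move let the fingers close. It gives the time, the measured TCP pose, the force and the opening at its end, in the units of the state.
- env.observe(): the state, without advancing time (a new reading comes with each control period).
- env.get_image(name): name is "scene" or "top" or "wrist"; returns the picture (384x512x3 uint8, blue, green, red); there is no depth.
- env.get_calibration(name): a dict with "fx", "fy", "cx", "cy" (pixels), "view" (4x4, takes a point from world to camera coordinates). Camera axes: x right, y up, looking along -z (the intrinsics and any distortion apply to the point x, -y, -z); pixel columns grow to the right and rows downward; lengths in m; the calibration is good to about 2 mm. A picture is of the moment at which its call begins: read the wrist's pose just before it. get_calibration takes no time and is no camera call; for the wrist camera it gives the pose at the moment of the call.
- env.close_job(): hands the job in, once; it reports no verdict.
The state is a dict: "time_s": time; "q": joint angles; "qvel": joint speeds; "joint_efforts": joint torques, N m; "position": TCP position; "tool_rot": TCP orientation; "ft_force": force on the tool from outside, world axes, zero at the start; "wrist_torque": the same for the moment, N m; "grip_width": finger opening in m.
Only numpy, scipy, OpenCV 4.12 (cv2) and the standard library are available. Lean on these libraries where they do the work, as an engineer would, in place of code of your own. Each camera call takes 0.05 s, during which the arm holds its last target. There are 200 camera calls.

## Working session

There is one attempt and no reset: what is moved stays moved. The work goes in short steps, Python scripts to look and compute and a tool call to move; the robot and the scene stay as the last step left them, time stands still between calls to the robot, and variables do not carry over. Pictures are saved under pics/ and viewed, about 8 in all and at most 12, crops included, and the job is handed in when it is done.

Besides the shell and the picture viewer there is one more tool, called as name([rows], argument=value, ...), one row to a line, values as JSON. arm_command: Moves the arm, as the interface text tells. Its arguments: {"type":"object","properties":{"steps":{"type":"array"},"grip":{"type":"number"},"squeeze":{"type":"number"}},"required":["steps"]}

```bash
ls; mkdir -p pics
python3 - <<'E'
from rig import env
import cv2,numpy as np
s=env.observe();print(s)
a=env.get_image("scene");b=env.get_image("top")
cv2.imwrite("pics/s0.png",a);cv2.imwrite("pics/t0.png",b)
for n in("scene","top"):
    c=env.get_calibration(n);print({k:(np.round(v,3).tolist() if k=="view" else v) for k,v in c.items()})
E
```

```text
pics
{'time_s': 0.0, 'q': array([ 6.16326468e+01,  2.18423106e+01,  7.43858802e+01, -1.97518220e-03,
        8.38588494e+01, -1.23324649e+01]), 'qvel': array([ 0.05350489,  0.01245759, -0.06673643, -0.06623293, -0.0354885 ,
        0.01482406]), 'joint_efforts': array([ 4.96518296e-04, -4.48469388e+01, -2.31270325e+01, -1.27791036e-04,
        4.88879959e-03, -6.16233464e-06]), 'position': array([0.15177053, 0.52836385, 0.25269275]), 'tool_rot': array([[ 2.76218548e-01,  9.61094603e-01, -6.91617170e-04],
       [ 9.61093694e-01, -2.76219260e-01, -1.35300356e-03],
       [-1.49140240e-03, -2.90984223e-04, -9.99998846e-01]]), 'ft_force': array([-0.88618697,  0.24648632,  0.78391149]), 'wrist_torque': array([ 0.03258947,  0.03620628, -0.07379923]), 'grip_width': 0.08537165672642866}
{'fx': 399.6911047708368, 'fy': 399.6911047708368, 'cx': 253.90751668830518, 'cy': 193.11343717853137, 'view': [[0.785, -0.619, 0.006, -0.37], [0.427, 0.549, 0.719, -0.383], [-0.448, -0.562, 0.695, -0.624], [0.0, 0.0, 0.0, 1.0]]}
{'fx': 365.16424132947583, 'fy': 365.16424132947583, 'cx': 249.82097432425525, 'cy': 196.70176866360245, 'view': [[-0.019, -1.0, -0.005, 0.162], [0.982, -0.02, 0.187, -0.568], [-0.187, -0.001, 0.982, -0.958], [0.0, 0.0, 0.0, 1.0]]}
```

View pics/s0.png

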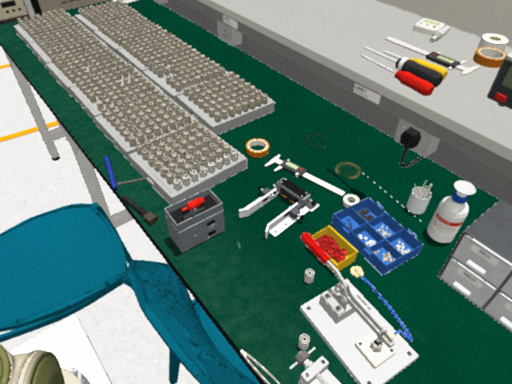

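View pics/t0.png

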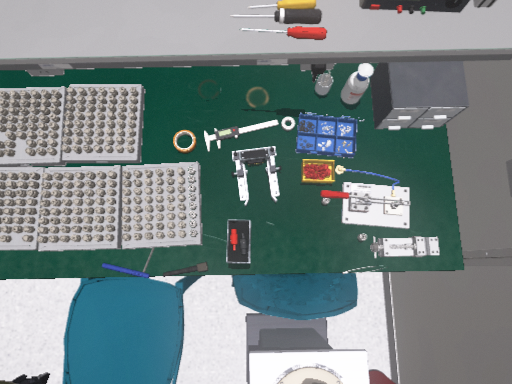

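The scene view shows the stack at about (195,220) and the dock at (285,200). In the top view the stack is at (238,241) and the dock at (256,172), with its mouth facing the robot. The bin is at (318,171), the brush at (185,269) and the caliper at (240,132). I'll enlarge the area to measure it.

```bash
cat > h.py <<'E'
from rig import env
import cv2,numpy as np
def ray(c,u,v,z):
    V=np.array(c["view"]);R=V[:3,:3];o=-R.T@V[:3,3]
    d=R.T@np.array([(u-c["cx"])/c["fx"],-(v-c["cy"])/c["fy"],-1]);return o+d*(z-o[2])/d[2]
def proj(c,p):
    V=np.array(c["view"]);q=V[:3,:3]@np.array(p)+V[:3,3];return np.array([c["cx"]-c["fx"]*q[0]/q[2],c["cy"]+c["fy"]*q[1]/q[2]])
E
python3 - <<'E'
import cv2,numpy as np
b=cv2.imread("pics/t0.png")[130:290,150:350]
cv2.imwrite("pics/t0c.png",cv2.resize(b,None,fx=3.75,fy=3.75,interpolation=cv2.INTER_CUBIC))
from h import *
c=env.get_calibration("top")
for u,v,z in[(238,241,.094),(256,172,.026),(318,171,.034),(185,269,.016),(363,237,.027),(325,200,.027),(238,132,.01)]:print(u,v,ray(c,u,v,z).round(3))
E
```

```text
238 241 [0.446 0.183 0.094]
256 172 [0.648 0.131 0.026]
318 171 [ 0.645 -0.046  0.034]
185 269 [0.377 0.334 0.016]
363 237 [ 0.455 -0.162  0.027]
325 200 [ 0.562 -0.063  0.027]
238 132 [0.777 0.182 0.01 ]
```

View pics/t0c.png

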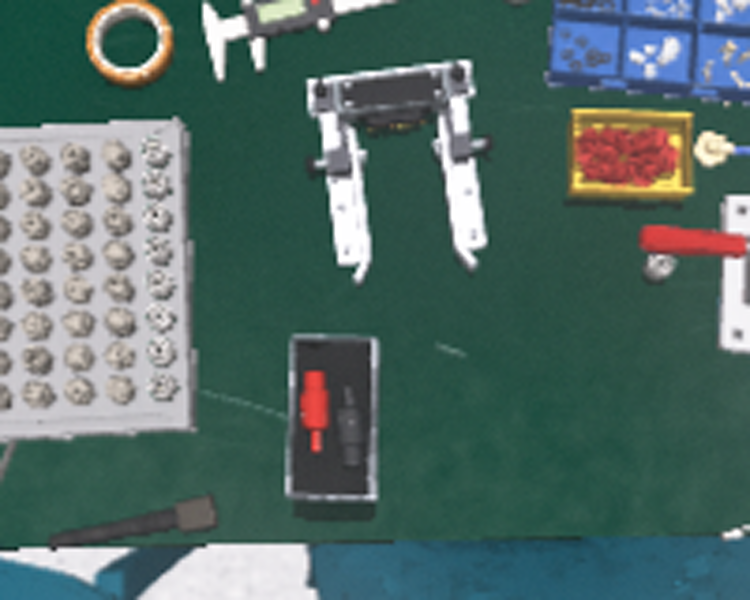

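Top view crop: the top tray's rim corners are at (291,336), (378,338), (376,499) and (287,497). The dock opens toward the robot and is turned slightly left. Next I'll compute these and then take a close look with the wrist camera.

Run:
```python
from h import *
c=env.get_calibration("top")
f=lambda u,v,z:ray(c,u/3.75+150-.37,v/3.75+130-.37,z)
P=[f(u,v,.094) for u,v in[(291,336),(378,338),(376,499),(287,497)]]
print(np.round(P,4),np.mean(P,0).round(4))
l=((P[0]+P[1])-(P[2]+P[3]))/2;print("len",np.linalg.norm(l),"yaw",np.degrees(np.arctan2(l[1],l[0])),"wid",np.linalg.norm(P[0]-P[1]))
for a,b in[((351,140),(369,255)),((438,135),(458,245)),((310,82),(470,62))]:
    A,B=f(*a,.026),f(*b,.026);print(A.round(4),B.round(4),np.degrees(np.arctan2(*(A-B)[1::-1])))
w=env.get_calibration("wrist");V=np.array(w["view"]);print(w["fx"],-V[:3,:3].T@V[:3,3],V[:3,:3].round(3))
```

```text
[[0.5039 0.2108 0.094 ]
 [0.5013 0.1499 0.094 ]
 [0.3903 0.1534 0.094 ]
 [0.3929 0.2144 0.094 ]] [0.4471 0.1821 0.094 ]
len 0.11104125998557478 yaw -1.8482215713666992 wid 0.06099553212280978
[0.6638 0.1677 0.026 ] [0.5733 0.1555 0.026 ] 7.687902682020635
[0.6664 0.1005 0.026 ] [0.5797 0.0877 0.026 ] 8.38206143180703
[0.7111 0.1989 0.026 ] [0.7248 0.074  0.026 ] 96.22851741302999
292.99531974909854 [0.07750989 0.54950951 0.37469674] [[ 0.277  0.961 -0.003]
 [-0.916  0.263 -0.303]
 [-0.29   0.087  0.953]]
```

The rim measures 111 x 61 mm (112 x 60 expected), so the stack centre is (0.447, 0.182) with yaw -1.8°. The dock's yaw is about 8°, with its mouth near (0.577, 0.122). I'll move above the stack.

arm_command([
  {"delta_pos":[25,-29,0],"dr":[0,0,1.2]},
  {"delta_pos":[25,-29,0],"dr":[0,0,1.2]},
  {"delta_pos":[25,-29,0],"dr":[0,0,1.2]},
  {"delta_pos":[25,-29,0],"dr":[0,0,1.2]},
  {"delta_pos":[25,-29,0],"dr":[0,0,1.2]},
  {"delta_pos":[25,-29,0],"dr":[0,0,1.2]},
  {"delta_pos":[25,-29,0],"dr":[0,0,1.2]},
  {"delta_pos":[25,-29,0],"dr":[0,0,1.2]},
  {"delta_pos":[25,-29,0],"dr":[0,0,1.2]},
  {"delta_pos":[25,-29,0],"dr":[0,0,1.2]},
  {"delta_pos":[25,-29,0],"dr":[0,0,1.2]},
  {"delta_pos":[20,-28,0],"dr":[0,0,1]},
  {"delta_pos":[0,0,0],"dr":[0,0,0]},
  {"delta_pos":[0,0,0],"dr":[0,0,0]},
], grip=1)

```text
time_s: 1.5
position: [0.4469, 0.1812, 0.253]
tool_rot: [[0.034, 0.999, -0.001], [0.999, -0.034, 0.0], [0.0, -0.001, -1.0]]
ft_force: [-0.1, -0.4, 0.3]
grip_width: 0.0853
```

Run:
```python
from h import *
import json
s=env.observe();print(s["time_s"],s["position"].round(4),s["tool_rot"].round(3).tolist())
c=env.get_calibration("wrist");json.dump({k:np.array(v).tolist() for k,v in c.items()},open("w1.json","w"))
a=env.get_image("wrist");cv2.imwrite("pics/w1.png",a);cv2.imwrite("pics/w1b.png",cv2.resize(a,(768,576),interpolation=cv2.INTER_CUBIC));print(c.keys())
```

```text
1.5 [0.4469 0.1812 0.253 ] [[0.034, 0.999, -0.001], [0.999, -0.034, 0.0], [0.0, -0.001, -1.0]]
dict_keys(['fx', 'fy', 'cx', 'cy', 'view'])
```

View pics/w1b.png

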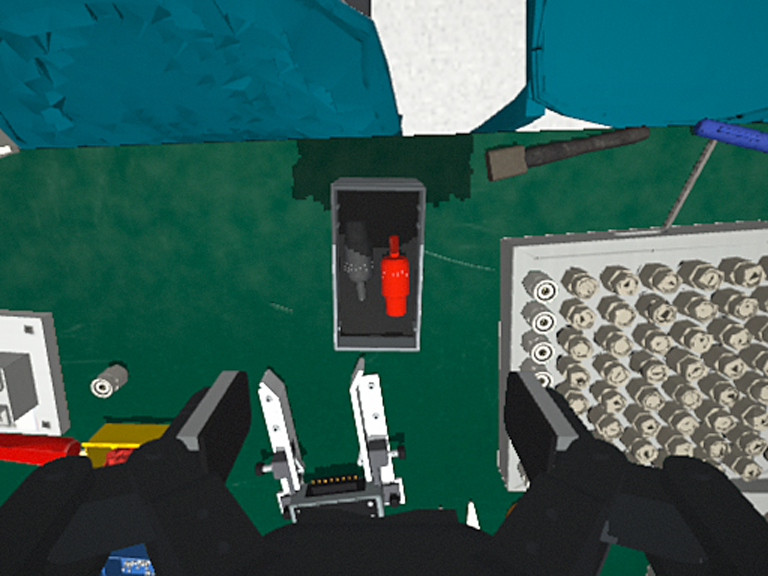

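The wrist view looks back toward the robot. The stack's rim spans (333,182)–(424,350), and the dock rails run from (272,372)/(358,360) down to the carriage at (335,490). I'll enlarge the dock.

Run:
```python
import cv2
a=cv2.imread("pics/w1.png")[225:350,160:285]
cv2.imwrite("pics/w1c.png",cv2.resize(a,None,fx=4.8,fy=4.8,interpolation=cv2.INTER_CUBIC))
from h import *
import json
c=json.load(open("w1.json"))
P=[ray(c,(u)/1.5-.17,(v)/1.5-.17,.094) for u,v in[(333,184),(425,185),(420,350),(334,350)]]
print(np.round(P,4),np.mean(P,0).round(4))
l=((P[2]+P[3])-(P[0]+P[1]))/2;print(np.linalg.norm(l),np.degrees(np.arctan2(l[1],l[0])))
```

```text
[[0.3878 0.1549 0.094 ]
 [0.3903 0.2121 0.094 ]
 [0.5028 0.2085 0.094 ]
 [0.5008 0.1483 0.094 ]] [0.4455 0.1809 0.094 ]
0.11289948983972628 -2.5897175839944473
```

View pics/w1c.png

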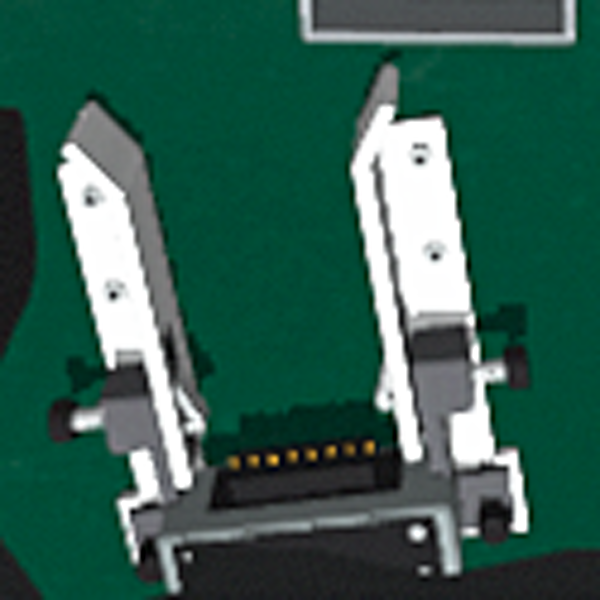

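Run:
```python
from h import *
import json
c=json.load(open("w1.json"))
f=lambda u,v,z:ray(c,u/4.8+160-.4,v/4.8+225-.4,z)
R0,R1=f(127,190,.026),f(190,483,.026);L0,L1=f(353,170,.026),f(404,455,.026)
for A,B in((R0,R1),(L0,L1)):print(A.round(4),B.round(4),np.degrees(np.arctan2(*(B-A)[1::-1])))
th=np.radians(8.1)
for t in(5,6,7,8):
  th=np.radians(t);x=np.array([np.cos(th),np.sin(th)]);y=np.array([-x[1],x[0]])
  print(t,[((P[:2])@x).round(4) for P in(R0,R1,L0,L1)],[((P[:2])@y).round(4) for P in(R0,R1,L0,L1)])
for u,v,z in((200,425,.017),(382,400,.017),(232,465,.02),(372,445,.02),(165,540,.036),(455,515,.036),(200,505,.036),(440,480,.036)):print(u,v,f(u,v,z).round(4))
```

```text
[0.5768 0.0876 0.026 ] [0.6781 0.0965 0.026 ] 5.026038404108139
[0.5726 0.1516 0.026 ] [0.6699 0.1618 0.026 ] 6.009973372493181
5 [np.float64(0.5823), np.float64(0.6839), np.float64(0.5836), np.float64(0.6815)] [np.float64(0.037), np.float64(0.037), np.float64(0.1011), np.float64(0.1028)]
6 [np.float64(0.5828), np.float64(0.6845), np.float64(0.5853), np.float64(0.6832)] [np.float64(0.0268), np.float64(0.0251), np.float64(0.0909), np.float64(0.0909)]
7 [np.float64(0.5832), np.float64(0.6848), np.float64(0.5868), np.float64(0.6847)] [np.float64(0.0166), np.float64(0.0131), np.float64(0.0807), np.float64(0.079)]
8 [np.float64(0.5834), np.float64(0.6849), np.float64(0.5881), np.float64(0.6859)] [np.float64(0.0065), np.float64(0.0012), np.float64(0.0704), np.float64(0.067)]
200 425 [0.6645 0.0992 0.017 ]
382 400 [0.6571 0.1554 0.017 ]
232 465 [0.6771 0.1085 0.02  ]
372 445 [0.6711 0.1518 0.02  ]
165 540 [0.6898 0.0897 0.036 ]
455 515 [0.6834 0.1767 0.036 ]
200 505 [0.6773 0.1013 0.036 ]
440 480 [0.6706 0.1727 0.036 ]
```

The rail spacing checks at 64–66 mm and the dock's yaw is about 6°. The mouth is at about (0.575, 0.120) and the stack at (0.446, 0.181). I'll go down and grip the middle tray, with fingertips above the bottom rim.

arm_command([
  {"delta_pos":[0,0,-30],"dr":[0,0,0]},
  {"delta_pos":[0,0,-30],"dr":[0,0,0]},
  {"delta_pos":[0,0,-30],"dr":[0,0,0]},
  {"delta_pos":[0,0,-30],"dr":[0,0,0]},
  {"delta_pos":[0,0,-25],"dr":[0,0,0]},
  {"delta_pos":[0,0,-20],"dr":[0,0,0]},
  {"delta_pos":[0,0,-15],"dr":[0,0,0]},
  {"delta_pos":[0,0,-12],"dr":[0,0,0]},
  {"delta_pos":[0,0,0],"dr":[0,0,0]},
  {"delta_pos":[0,0,0],"dr":[0,0,0]},
])

```text
time_s: 2.55
position: [0.4466, 0.1823, 0.0617]
tool_rot: [[0.031, 1.0, 0.0], [1.0, -0.031, 0.0], [0.0, 0.0, -1.0]]
ft_force: [0.7, -0.1, 0.8]
grip_width: 0.0854
```

arm_command([
  {"delta_pos":[0,0,0],"dr":[0,0,0]},
  {"delta_pos":[0,0,0],"dr":[0,0,0]},
  {"delta_pos":[0,0,0],"dr":[0,0,0]},
  {"delta_pos":[0,0,0],"dr":[0,0,0]},
  {"delta_pos":[0,0,0],"dr":[0,0,0]},
  {"delta_pos":[0,0,0],"dr":[0,0,0]},
  {"delta_pos":[0,0,0],"dr":[0,0,0]},
], grip=0.4, squeeze=40)

```text
time_s: 3.25
position: [0.4471, 0.1818, 0.0622]
tool_rot: [[0.032, 0.999, 0.001], [0.999, -0.032, 0.0], [0.0, 0.001, -1.0]]
ft_force: [-1.4, -0.0, 6.4]
grip_width: 0.0617
```

Run:
```python
from h import *
s=env.observe();print(s["time_s"],s["position"].round(4),s["ft_force"].round(2),s["wrist_torque"].round(2),s["grip_width"])
a=cv2.resize(env.get_image("scene")[150:290,130:330],(600,420),interpolation=cv2.INTER_CUBIC);cv2.imwrite("pics/s1.png",a)
```

```text
3.25 [0.4471 0.1818 0.0622] [-1.36 -0.02  6.36] [0.14 0.22 0.06] 0.06173481487332674
```

View pics/s1.png

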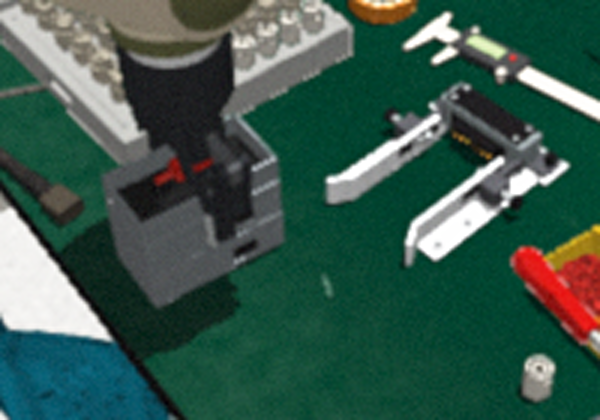

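The picture shows the fingers gripping only the middle tray (opening 61.7 mm). The bottom tray's slot at (245,248) is near the dock-side end, so its front faces the dock. Lift and carry to the right.

arm_command([
  {"delta_pos":[0,0,5],"dr":[0,0,0]},
  {"delta_pos":[0,0,10],"dr":[0,0,0]},
  {"delta_pos":[0,0,15],"dr":[0,0,0]},
  {"delta_pos":[0,0,15],"dr":[0,0,0]},
  {"delta_pos":[0,0,10],"dr":[0,0,0]},
  {"delta_pos":[0,-10,5],"dr":[0,0,0]},
  {"delta_pos":[-1,-20,0],"dr":[0,0,0]},
  {"delta_pos":[-2,-25,0],"dr":[0,0,0]},
  {"delta_pos":[-3,-25,0],"dr":[0,0,0]},
  {"delta_pos":[-3,-25,0],"dr":[0,0,0]},
  {"delta_pos":[-3,-25,0],"dr":[0,0,0]},
  {"delta_pos":[-3,-25,0],"dr":[0,0,0]},
  {"delta_pos":[-2,-20,0],"dr":[0,0,0]},
  {"delta_pos":[0,-10,0],"dr":[0,0,0]},
  {"delta_pos":[0,0,0],"dr":[0,0,0]},
  {"delta_pos":[0,0,0],"dr":[0,0,0]},
])

```text
time_s: 4.9
position: [0.4298, -0.0031, 0.1212]
tool_rot: [[0.032, 0.999, -0.0], [0.999, -0.032, 0.0], [0.0, -0.0, -1.0]]
ft_force: [-0.0, 0.2, -3.9]
grip_width: 0.0614
```

Run:
```python
from h import *
s=env.observe();print(s["time_s"],s["position"].round(4),s["ft_force"].round(2),s["wrist_torque"].round(2),s["grip_width"])
a=cv2.resize(env.get_image("scene")[130:330,130:330],(600,600),interpolation=cv2.INTER_CUBIC);cv2.imwrite("pics/s2.png",a)
cv2.imwrite("pics/t2.png",env.get_image("top"))
```

```text
4.9 [ 0.4298 -0.0031  0.1212] [-0.04  0.25 -3.92] [-0.    0.    0.01] 0.06143376789438969
```

View pics/s2.png

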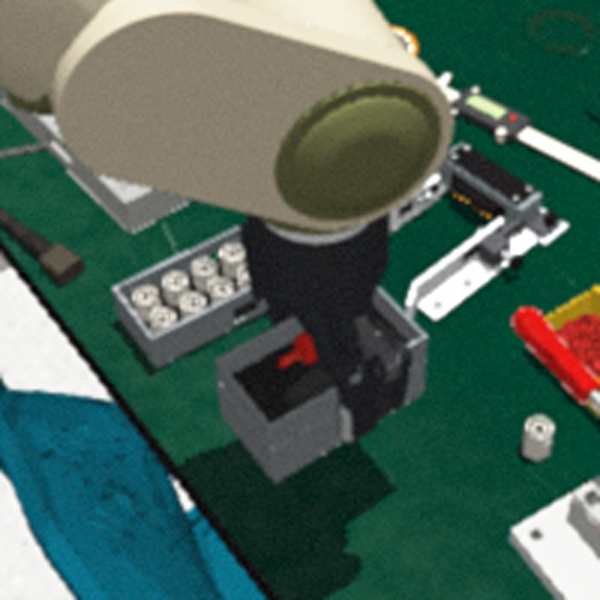

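Both upper trays hang level, the bottom tray stays put, and the measured weight is about 4.3 N. Set them down at (0.43, 0).

arm_command([
  {"delta_pos":[0,0,-15],"dr":[0,0,0]},
  {"delta_pos":[0,0,-20],"dr":[0,0,0]},
  {"delta_pos":[0,0,-20],"dr":[0,0,0]},
  {"delta_pos":[0,0,-20],"dr":[0,0,0]},
  {"delta_pos":[0,0,-8],"dr":[0,0,0]},
  {"delta_pos":[0,0,-3],"dr":[0,0,0]},
  {"delta_pos":[0,0,-3],"dr":[0,0,0]},
  {"delta_pos":[0,0,-2],"dr":[0,0,0]},
  {"delta_pos":[0,0,-1],"dr":[0,0,0]},
  {"delta_pos":[0,0,0],"dr":[0,0,0]},
  {"delta_pos":[0,0,0],"dr":[0,0,0]},
])

```text
time_s: 6.1
position: [0.43, -0.0034, 0.0296]
tool_rot: [[0.032, 0.999, 0.001], [0.999, -0.032, -0.0], [-0.0, 0.001, -1.0]]
ft_force: [-0.6, 0.5, -3.9]
grip_width: 0.0612
```

arm_command([
  {"delta_pos":[0,0,-1],"dr":[0,0,0]},
  {"delta_pos":[0,0,-1],"dr":[0,0,0]},
  {"delta_pos":[0,0,0],"dr":[0,0,0]},
  {"delta_pos":[0,0,0],"dr":[0,0,0]},
])

```text
time_s: 6.5
position: [0.4301, -0.0035, 0.0282]
tool_rot: [[0.032, 0.999, 0.001], [0.999, -0.032, -0.0], [-0.0, 0.001, -1.0]]
ft_force: [-2.9, 0.0, 11.9]
grip_width: 0.0611
```

Contact felt. Release, rise, and go over to the bottom tray.

arm_command([
  {"delta_pos":[0,0,0],"dr":[0,0,0]},
  {"delta_pos":[0,0,0],"dr":[0,0,0]},
  {"delta_pos":[0,0,0],"dr":[0,0,0]},
  {"delta_pos":[0,0,0],"dr":[0,0,0]},
  {"delta_pos":[0,0,0],"dr":[0,0,0]},
  {"delta_pos":[0,0,10],"dr":[0,0,0]},
  {"delta_pos":[0,0,25],"dr":[0,0,0]},
  {"delta_pos":[0,0,30],"dr":[0,0,0]},
  {"delta_pos":[0,0,30],"dr":[0,0,0]},
  {"delta_pos":[1,15,20],"dr":[0,0,0]},
  {"delta_pos":[2,25,0],"dr":[0,0,0]},
  {"delta_pos":[3,30,0],"dr":[0,0,0]},
  {"delta_pos":[3,35,0],"dr":[0,0,0]},
  {"delta_pos":[3,35,0],"dr":[0,0,0]},
  {"delta_pos":[3,30,0],"dr":[0,0,0]},
  {"delta_pos":[2,15,0],"dr":[0,0,0]},
  {"delta_pos":[0,0,0],"dr":[0,0,0]},
  {"delta_pos":[0,0,0],"dr":[0,0,0]},
], grip=1)

```text
time_s: 8.3
position: [0.4466, 0.1813, 0.1427]
tool_rot: [[0.031, 1.0, 0.0], [1.0, -0.031, -0.0], [-0.0, 0.0, -1.0]]
ft_force: [0.8, -0.5, 0.2]
grip_width: 0.0857
```

Run:
```python
from h import *
import json
s=env.observe();print(s["time_s"],s["position"].round(4))
c=env.get_calibration("wrist");json.dump({k:np.array(v).tolist() for k,v in c.items()},open("w2.json","w"))
a=env.get_image("wrist");cv2.imwrite("pics/w2.png",a);cv2.imwrite("pics/w2b.png",cv2.resize(a,(768,576),interpolation=cv2.INTER_CUBIC))
```

```text
8.3 [0.4466 0.1813 0.1427]
```

View pics/w2b.png

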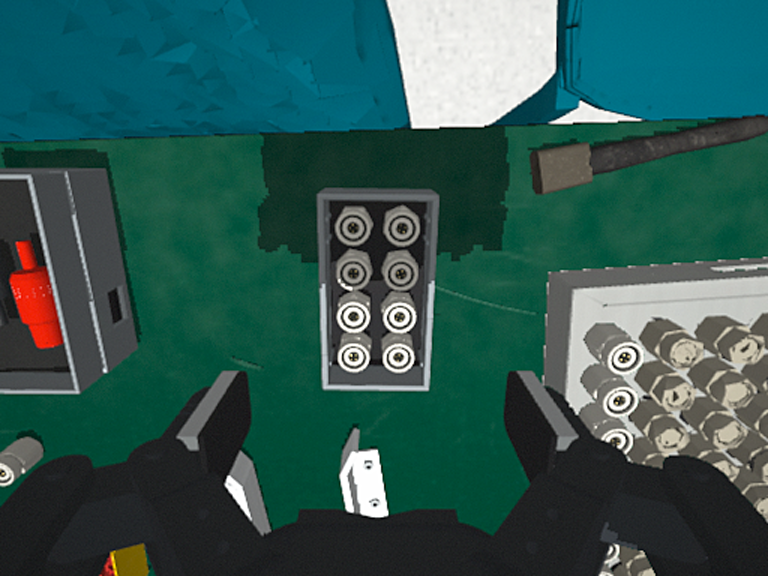

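The bottom tray's rim is at (317,191), (437,191), (430,390) and (323,390). The upper pair stands upright and still nested at the left.

Run:
```python
from h import *
import json
c=json.load(open("w2.json"))
P=[ray(c,(u)/1.5-.17,(v)/1.5-.17,.038) for u,v in[(317,190),(438,190),(431,391),(322,391)]]
print(np.round(P,4),np.mean(P,0).round(4))
l=((P[2]+P[3])-(P[0]+P[1]))/2;print(np.linalg.norm(l),np.degrees(np.arctan2(l[1],l[0])))
print(ray(c,550/1.5,272/1.5,.04).round(3),ray(c,545/1.5,385/1.5,.0).round(3))
```

```text
[[0.3869 0.1521 0.038 ]
 [0.3888 0.2131 0.038 ]
 [0.5034 0.2101 0.038 ]
 [0.5014 0.1466 0.038 ]] [0.4451 0.1805 0.038 ]
0.11460006465159148 -2.0965337324126203
[0.433 0.273 0.04 ] [0.524 0.292 0.   ]
```

Bottom tray centre is (0.445, 0.181), yaw -2.1°. Lower and grip it.

arm_command([
  {"delta_pos":[-1,0,-25],"dr":[0,0,0]},
  {"delta_pos":[0,0,-30],"dr":[0,0,0]},
  {"delta_pos":[0,0,-25],"dr":[0,0,0]},
  {"delta_pos":[0,0,-18],"dr":[0,0,0]},
  {"delta_pos":[0,0,-10],"dr":[0,0,0]},
  {"delta_pos":[0,0,0],"dr":[0,0,0]},
])

```text
time_s: 8.95
position: [0.4456, 0.1808, 0.0337]
tool_rot: [[0.033, 0.999, -0.002], [0.999, -0.033, -0.0], [-0.0, -0.002, -1.0]]
ft_force: [0.0, -0.2, 0.5]
grip_width: 0.0853
```

arm_command([
  {"delta_pos":[0,0,0],"dr":[0,0,0]},
  {"delta_pos":[0,0,0],"dr":[0,0,0]},
  {"delta_pos":[0,0,0],"dr":[0,0,0]},
  {"delta_pos":[0,0,0],"dr":[0,0,0]},
  {"delta_pos":[0,0,0],"dr":[0,0,0]},
  {"delta_pos":[0,0,0],"dr":[0,0,0]},
  {"delta_pos":[0,0,2],"dr":[0,0,0]},
  {"delta_pos":[0,0,2],"dr":[0,0,0]},
  {"delta_pos":[0,0,0],"dr":[0,0,0]},
  {"delta_pos":[0,0,0],"dr":[0,0,0]},
], grip=0.4, squeeze=40)

```text
time_s: 9.95
position: [0.4457, 0.1816, 0.0382]
tool_rot: [[0.032, 0.999, -0.0], [0.999, -0.032, -0.0], [-0.0, -0.0, -1.0]]
ft_force: [-0.9, 0.6, -3.4]
grip_width: 0.0613
```

arm_command([
  {"delta_pos":[4,-5,0],"dr":[0,0,0.5]},
  {"delta_pos":[10,-11,0],"dr":[0,0,1.2]},
  {"delta_pos":[14,-15,0],"dr":[0,0,1.8]},
  {"delta_pos":[15,-16,0],"dr":[0,0,2]},
  {"delta_pos":[12,-13,0],"dr":[0,0,1.4]},
  {"delta_pos":[6,-6,0],"dr":[0,0,0.7]},
  {"delta_pos":[2,-2,0],"dr":[0,0,0.2]},
  {"delta_pos":[0,0,0],"dr":[0,0,0]},
  {"delta_pos":[0,0,0],"dr":[0,0,0]},
])

```text
time_s: 10.85
position: [0.5083, 0.1141, 0.0382]
tool_rot: [[-0.104, 0.995, -0.001], [0.995, 0.104, 0.0], [0.0, -0.001, -1.0]]
ft_force: [-1.4, -0.5, -3.2]
grip_width: 0.0613
```

arm_command([
  {"delta_pos":[0,0,-2],"dr":[0,0,0]},
  {"delta_pos":[0,0,-2],"dr":[0,0,0]},
  {"delta_pos":[0,0,0],"dr":[0,0,0]},
  {"delta_pos":[0,0,0],"dr":[0,0,0]},
])

```text
time_s: 11.25
position: [0.5086, 0.1141, 0.0354]
tool_rot: [[-0.105, 0.995, 0.001], [0.995, 0.105, 0.0], [0.0, 0.001, -1.0]]
ft_force: [-4.4, 0.6, 10.8]
grip_width: 0.0617
```

Run:
```python
from h import *
import json
s=env.observe();print(s["time_s"],s["position"].round(4),s["ft_force"])
c=env.get_calibration("wrist");json.dump({k:np.array(v).tolist() for k,v in c.items()},open("w3.json","w"))
a=env.get_image("wrist");cv2.imwrite("pics/w3.png",a);cv2.imwrite("pics/w3b.png",cv2.resize(a,(768,576),interpolation=cv2.INTER_CUBIC))
```

```text
11.25 [0.5086 0.1141 0.0354] [-4.44286821  0.60629782 10.7606649 ]
```

View pics/w3b.png

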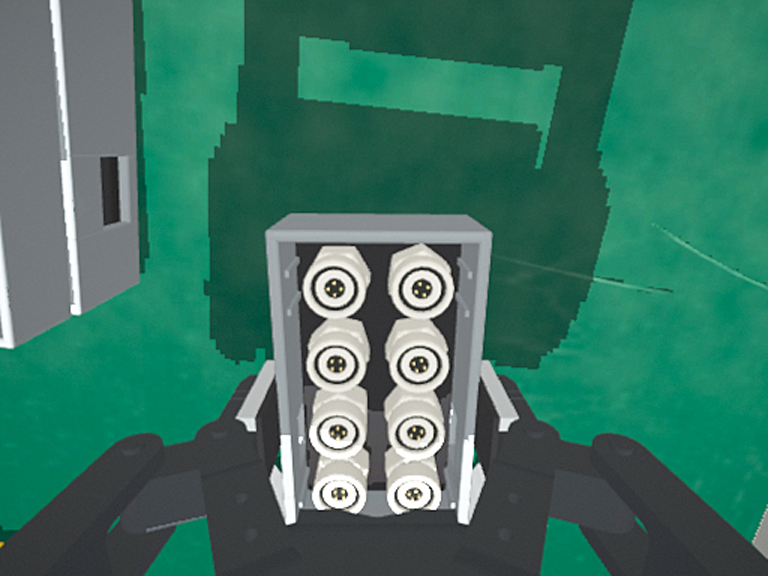

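The tray is gripped symmetrically and is down on the bench. Release, rise, step back behind it, and check the alignment from outside.

arm_command([
  {"delta_pos":[0,0,0],"dr":[0,0,0]},
  {"delta_pos":[0,0,0],"dr":[0,0,0]},
  {"delta_pos":[0,0,0],"dr":[0,0,0]},
  {"delta_pos":[0,0,0],"dr":[0,0,0]},
  {"delta_pos":[0,0,0],"dr":[0,0,0]},
  {"delta_pos":[0,0,15],"dr":[0,0,0]},
  {"delta_pos":[0,0,25],"dr":[0,0,0]},
  {"delta_pos":[0,0,10],"dr":[0,0,0]},
  {"delta_pos":[-15,-2,0],"dr":[0,0,0]},
  {"delta_pos":[-25,-2,0],"dr":[0,0,0]},
  {"delta_pos":[-30,-3,0],"dr":[0,0,0]},
  {"delta_pos":[-20,-2,0],"dr":[0,0,0]},
  {"delta_pos":[-5,-1,0],"dr":[0,0,0]},
  {"delta_pos":[0,0,0],"dr":[0,0,0]},
], grip=1)

```text
time_s: 12.7
position: [0.4141, 0.1035, 0.0844]
tool_rot: [[-0.104, 0.995, 0.0], [0.995, 0.104, 0.0], [-0.0, 0.0, -1.0]]
ft_force: [-0.0, 0.3, -0.3]
grip_width: 0.0852
```

Run:
```python
from h import *
s=env.observe();print(s["time_s"],s["position"].round(4))
b=env.get_image("top");cv2.imwrite("pics/t4.png",b);d=env.get_image("scene");cv2.imwrite("pics/s4.png",d)
a=cv2.resize(b[150:250,210:310],(500,500),interpolation=cv2.INTER_CUBIC);a2=cv2.resize(d[160:310,190:340],(300,300),interpolation=cv2.INTER_CUBIC)
o=np.zeros((500,800,3),np.uint8);o[:,:500]=a;o[:300,500:]=a2;cv2.imwrite("pics/m4.png",o)
```

```text
12.7 [0.4141 0.1035 0.0844]
```

View pics/m4.png

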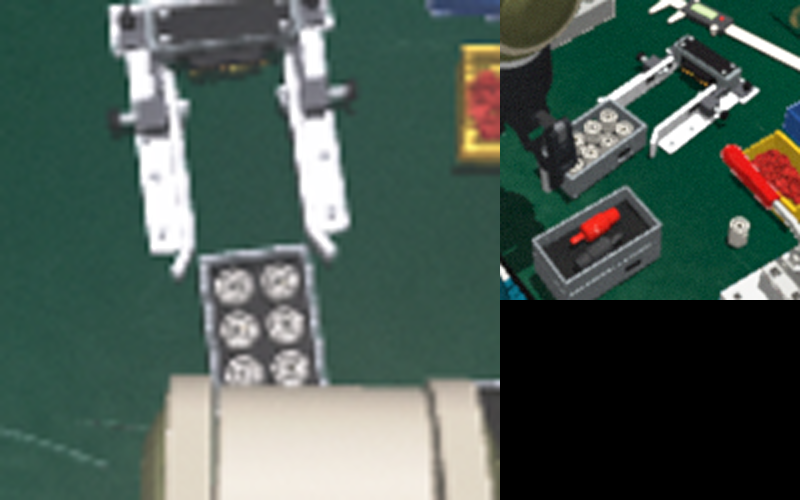

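The tray front, at panel pixels (200,257)–(306,247), is centred between the rail flares at (190,250) and (315,245) and turned within 1–2° of them. The upper pair stands clear. Next: close the fingers, go low behind the tray and push along about 7°.

arm_command([
  {"delta_pos":[0,0,-20],"dr":[0,0,0.5]},
  {"delta_pos":[0,0,-20],"dr":[0,0,0.5]},
  {"delta_pos":[0,0,-9],"dr":[0,0,0]},
  {"delta_pos":[0,0,0],"dr":[0,0,0]},
  {"delta_pos":[0,0,0],"dr":[0,0,0]},
  {"delta_pos":[0,0,0],"dr":[0,0,0]},
  {"delta_pos":[8,1,0],"dr":[0,0,0]},
  {"delta_pos":[8,1,0],"dr":[0,0,0]},
  {"delta_pos":[4,0.5,0],"dr":[0,0,0]},
  {"delta_pos":[4,0.5,0],"dr":[0,0,0]},
  {"delta_pos":[4,0.5,0],"dr":[0,0,0]},
  {"delta_pos":[4,0.5,0],"dr":[0,0,0]},
  {"delta_pos":[0,0,0],"dr":[0,0,0]},
], grip=0)

```text
time_s: 14.1
position: [0.4464, 0.1076, 0.0353]
tool_rot: [[-0.121, 0.993, 0.001], [0.993, 0.121, 0.0], [-0.0, 0.001, -1.0]]
ft_force: [0.3, 0.3, -0.6]
grip_width: -0.0003
```

arm_command([
  {"delta_pos":[5,0.6,0],"dr":[0,0,0]},
  {"delta_pos":[5,0.6,0],"dr":[0,0,0]},
  {"delta_pos":[5,0.6,0],"dr":[0,0,0]},
  {"delta_pos":[5,0.6,0],"dr":[0,0,0]},
  {"delta_pos":[5,0.6,0],"dr":[0,0,0]},
])

```text
time_s: 14.6
position: [0.4714, 0.1106, 0.0353]
tool_rot: [[-0.121, 0.993, 0.0], [0.993, 0.121, -0.0], [-0.0, 0.0, -1.0]]
ft_force: [-2.6, -0.3, -0.1]
grip_width: 0.0002
```

arm_command([
  {"delta_pos":[5,0.6,0],"dr":[0,0,0]},
  {"delta_pos":[5,0.6,0],"dr":[0,0,0]},
  {"delta_pos":[5,0.6,0],"dr":[0,0,0]},
  {"delta_pos":[5,0.6,0],"dr":[0,0,0]},
  {"delta_pos":[5,0.6,0],"dr":[0,0,0]},
])

```text
time_s: 15.1
position: [0.4963, 0.1137, 0.0353]
tool_rot: [[-0.121, 0.993, -0.0], [0.993, 0.121, -0.0], [-0.0, -0.0, -1.0]]
ft_force: [-2.0, -1.2, 0.2]
grip_width: -0.0001
```

arm_command([
  {"delta_pos":[5,0.6,0],"dr":[0,0,0]},
  {"delta_pos":[5,0.6,0],"dr":[0,0,0]},
  {"delta_pos":[4,0.5,0],"dr":[0,0,0]},
  {"delta_pos":[4,0.5,0],"dr":[0,0,0]},
])

```text
time_s: 15.5
position: [0.5142, 0.1158, 0.0353]
tool_rot: [[-0.121, 0.993, -0.0], [0.993, 0.121, -0.0], [-0.0, -0.0, -1.0]]
ft_force: [-3.1, -0.4, 0.7]
grip_width: -0.0001
```

arm_command([
  {"delta_pos":[3,0.4,0],"dr":[0,0,0]},
  {"delta_pos":[3,0.4,0],"dr":[0,0,0]},
  {"delta_pos":[3,0.4,0],"dr":[0,0,0]},
])

```text
time_s: 15.8
position: [0.5226, 0.1169, 0.0352]
tool_rot: [[-0.121, 0.993, -0.001], [0.993, 0.121, -0.0], [-0.0, -0.002, -1.0]]
ft_force: [-6.2, -2.4, 2.7]
grip_width: 0.0002
```

arm_command([
  {"delta_pos":[3,0.4,0],"dr":[0,0,0]},
  {"delta_pos":[3,0.4,0],"dr":[0,0,0]},
  {"delta_pos":[3,0.4,0],"dr":[0,0,0]},
])

```text
time_s: 16.1
position: [0.5306, 0.1179, 0.0351]
tool_rot: [[-0.122, 0.993, -0.004], [0.993, 0.122, -0.001], [-0.0, -0.004, -1.0]]
ft_force: [-8.2, -3.7, 4.0]
grip_width: 0.0003
```

arm_command([
  {"delta_pos":[2,0.2,0],"dr":[0,0,0]},
  {"delta_pos":[2,0.2,0],"dr":[0,0,0]},
])

```text
time_s: 16.3
position: [0.5344, 0.1182, 0.0351]
tool_rot: [[-0.122, 0.993, -0.004], [0.993, 0.122, -0.001], [-0.0, -0.004, -1.0]]
ft_force: [-9.0, -4.8, 3.3]
grip_width: 0.0002
```

arm_command([
  {"delta_pos":[2,0.2,0],"dr":[0,0,0]},
  {"delta_pos":[2,0.2,0],"dr":[0,0,0]},
])

```text
time_s: 16.5
position: [0.539, 0.1185, 0.0352]
tool_rot: [[-0.121, 0.993, -0.003], [0.993, 0.121, -0.001], [-0.001, -0.003, -1.0]]
ft_force: [-5.9, -4.4, 2.9]
grip_width: -0.0005
```

arm_command([
  {"delta_pos":[2,0.2,0],"dr":[0,0,0]},
  {"delta_pos":[2,0.2,0],"dr":[0,0,0]},
])

```text
time_s: 16.7
position: [0.5432, 0.1189, 0.0352]
tool_rot: [[-0.121, 0.993, -0.002], [0.993, 0.121, -0.001], [-0.001, -0.002, -1.0]]
ft_force: [-5.8, -4.7, 2.2]
grip_width: -0.0002
```

arm_command([
  {"delta_pos":[2,0,0],"dr":[0,0,0]},
  {"delta_pos":[2,0,0],"dr":[0,0,0]},
])

```text
time_s: 16.9
position: [0.5473, 0.119, 0.0352]
tool_rot: [[-0.121, 0.993, -0.002], [0.993, 0.121, -0.001], [-0.0, -0.002, -1.0]]
ft_force: [-5.2, -3.4, 1.6]
grip_width: 0.0003
```

arm_command([
  {"delta_pos":[2,0,0],"dr":[0,0,0]},
  {"delta_pos":[1,0.1,0],"dr":[0,0,0]},
])

```text
time_s: 17.1
position: [0.5506, 0.1193, 0.0352]
tool_rot: [[-0.121, 0.993, -0.001], [0.993, 0.121, -0.0], [-0.0, -0.001, -1.0]]
ft_force: [-3.7, -2.8, 2.1]
grip_width: -0.0001
```

arm_command([
  {"delta_pos":[1,0.1,0],"dr":[0,0,0]},
  {"delta_pos":[1,0.1,0],"dr":[0,0,0]},
])

```text
time_s: 17.3
position: [0.5525, 0.1194, 0.0352]
tool_rot: [[-0.121, 0.993, -0.001], [0.993, 0.121, -0.001], [-0.0, -0.001, -1.0]]
ft_force: [-5.2, -2.9, 1.6]
grip_width: 0.0001
```

arm_command([
  {"delta_pos":[1,0.1,0],"dr":[0,0,0]},
  {"delta_pos":[1,0.1,0],"dr":[0,0,0]},
])

```text
time_s: 17.5
position: [0.5537, 0.1195, 0.0351]
tool_rot: [[-0.121, 0.993, -0.003], [0.993, 0.121, -0.001], [-0.0, -0.003, -1.0]]
ft_force: [-8.4, -5.0, 4.7]
grip_width: -0.0001
```

arm_command([
  {"delta_pos":[1,0.1,0],"dr":[0,0,0]},
  {"delta_pos":[1,0.1,0],"dr":[0,0,0]},
])

```text
time_s: 17.7
position: [0.5554, 0.1197, 0.0351]
tool_rot: [[-0.121, 0.993, -0.004], [0.993, 0.121, -0.001], [-0.0, -0.004, -1.0]]
ft_force: [-9.3, -4.7, 3.9]
grip_width: -0.0002
```

arm_command([
  {"delta_pos":[1,0.1,0],"dr":[0,0,0]},
  {"delta_pos":[0.5,0,0],"dr":[0,0,0]},
])

```text
time_s: 17.9
position: [0.5569, 0.1198, 0.0351]
tool_rot: [[-0.121, 0.993, -0.004], [0.993, 0.121, -0.001], [-0.0, -0.004, -1.0]]
ft_force: [-8.8, -5.0, 4.4]
grip_width: 0.0002
```

The contact block was met at about x = 0.553, so I expect the latch at about 0.5595.

arm_command([
  {"delta_pos":[0.5,0.1,0],"dr":[0,0,0]},
  {"delta_pos":[0.5,0,0],"dr":[0,0,0]},
])

```text
time_s: 18.1
position: [0.5579, 0.1199, 0.0351]
tool_rot: [[-0.121, 0.993, -0.004], [0.993, 0.121, -0.001], [-0.0, -0.004, -1.0]]
ft_force: [-9.1, -4.8, 4.0]
grip_width: -0.0
```

arm_command([
  {"delta_pos":[0.5,0.1,0],"dr":[0,0,0]},
  {"delta_pos":[0.5,0,0],"dr":[0,0,0]},
])

```text
time_s: 18.3
position: [0.5588, 0.1199, 0.0351]
tool_rot: [[-0.121, 0.993, -0.004], [0.993, 0.121, -0.001], [-0.0, -0.004, -1.0]]
ft_force: [-10.1, -4.6, 5.0]
grip_width: -0.0001
```

arm_command([
  {"delta_pos":[0.5,0.1,0],"dr":[0,0,0]},
  {"delta_pos":[0,0,0],"dr":[0,0,0]},
])

```text
time_s: 18.5
position: [0.5594, 0.1201, 0.0351]
tool_rot: [[-0.121, 0.993, -0.004], [0.993, 0.121, -0.001], [-0.0, -0.004, -1.0]]
ft_force: [-8.6, -4.9, 4.0]
grip_width: -0.0
```

arm_command([
  {"delta_pos":[0.5,0.1,0],"dr":[0,0,0]},
  {"delta_pos":[0,0,0],"dr":[0,0,0]},
])

```text
time_s: 18.7
position: [0.5602, 0.1201, 0.0351]
tool_rot: [[-0.121, 0.993, -0.003], [0.993, 0.121, -0.001], [-0.0, -0.003, -1.0]]
ft_force: [-7.6, -4.1, 3.2]
grip_width: -0.0005
```

arm_command([
  {"delta_pos":[0.5,0.1,0],"dr":[0,0,0]},
  {"delta_pos":[0,0,0],"dr":[0,0,0]},
])

```text
time_s: 18.9
position: [0.5605, 0.1202, 0.0351]
tool_rot: [[-0.121, 0.993, -0.004], [0.993, 0.121, -0.001], [-0.001, -0.004, -1.0]]
ft_force: [-8.8, -5.2, 3.5]
grip_width: 0.0001
```

Run:
```python
from h import *
s=env.observe();print(s["time_s"],s["position"].round(4),s["ft_force"])
b=env.get_image("top");cv2.imwrite("pics/t5.png",b)
c=env.get_calibration("top")
# knobs: dark blobs outside rails; compare knob position with start
z=cv2.imread("pics/t0.png")
for im in(z,b):
    for P in((0.662,0.185,.017),(0.668,0.068,.017)):
        u,v=proj(c,P).round().astype(int);print(u,v);r=cv2.cvtColor(im[v-4:v+5,u-8:u+9],cv2.COLOR_BGR2GRAY);print(r[2:7])
```

```text
18.9 [0.5605 0.1202 0.0351] [-8.77184504 -5.2353966   3.46280482]
237 169
[[ 64  66  64  66  66  63  66 249 254 254 254 219 126 162 250 226 109]
 [ 63  65  65  64  64  66  66 251 254 254 254 219 115 123 249 247 154]
 [ 67  66  65  63  64  64  67 229 241 223 206 155 122 123 250 248 164]
 [ 65  66  64  65  64  68  67 176 169 138 127 122 123 131 225 252 239]
 [ 65  64  63  59  61  66  66 142 138 120 120 120 124 124 162 251 222]]
277 166
[[148 128 248 254 254 230 120  68  68  70  71  71  71  69  71  74  73]
 [183 122 191 196 189 157  99  72  72  71  70  66  73  68  71  72  71]
 [214 121 129 125 124 125  90  71  70  64  62  60  67  72  72  71  71]
 [214 119 121 119 122 125 103 144 159 167 117  67  67  69  71  71  71]
 [202 112 124 121 122 123 145 195 205 176 106  61  64  68  71  70  71]]
237 169
[[ 67  67  66  68  89 205 221 219 217 218 217 218 219 149 193 216 215]
 [ 66  67  67  77  96 200 221 219 217 218 217 216 220 145 202 222 220]
 [ 66  67  68  89 102 199 220 218 218 217 218 218 220 151 204 225 222]
 [ 67  68  74  97 108 200 219 218 218 218 219 218 220 156 160 213 224]
 [ 66  66  80 101 106 200 219 217 218 217 216 218 219 153 137 210 225]]
277 166
[[201 201 202 201 202 202 203 201 203 203 202 198 156 115 191 213 214]
 [207 209 209 208 210 209 209 210 209 210 209 210 166 114 195 218 217]
 [214 215 215 213 214 214 214 214 214 215 215 214 179 123 194 219 218]
 [218 218 218 218 220 219 219 218 219 218 218 219 189 131 193 218 217]
 [222 221 221 221 222 222 221 222 221 222 222 222 205 140 200 221 217]]
```

arm_command([
  {"delta_pos":[0.5,0.1,0],"dr":[0,0,0]},
  {"delta_pos":[0.3,0,0],"dr":[0,0,0]},
])

```text
time_s: 19.15
position: [0.5611, 0.1203, 0.0351]
tool_rot: [[-0.121, 0.993, -0.004], [0.993, 0.121, -0.001], [-0.001, -0.004, -1.0]]
ft_force: [-10.3, -5.1, 4.5]
grip_width: -0.0
```

arm_command([
  {"delta_pos":[0.5,0.1,0],"dr":[0,0,0]},
  {"delta_pos":[0.3,0,0],"dr":[0,0,0]},
])

```text
time_s: 19.35
position: [0.5618, 0.1203, 0.0351]
tool_rot: [[-0.121, 0.993, -0.005], [0.993, 0.121, -0.001], [-0.001, -0.005, -1.0]]
ft_force: [-9.6, -5.1, 4.7]
grip_width: -0.0001
```

arm_command([
  {"delta_pos":[0.5,0.1,0],"dr":[0,0,0]},
  {"delta_pos":[0.3,0,0],"dr":[0,0,0]},
])

```text
time_s: 19.55
position: [0.5622, 0.1203, 0.0351]
tool_rot: [[-0.121, 0.993, -0.006], [0.993, 0.121, -0.001], [-0.001, -0.006, -1.0]]
ft_force: [-13.7, -6.7, 6.4]
grip_width: 0.0001
```

arm_command([
  {"delta_pos":[0.5,0,0],"dr":[0,0,0]},
  {"delta_pos":[0,0,0],"dr":[0,0,0]},
])

```text
time_s: 19.75
position: [0.5622, 0.1204, 0.0351]
tool_rot: [[-0.122, 0.993, -0.007], [0.993, 0.122, -0.001], [-0.001, -0.007, -1.0]]
ft_force: [-14.1, -6.4, 6.8]
grip_width: -0.0
```

arm_command([
  {"delta_pos":[0.5,0.1,0],"dr":[0,0,0]},
  {"delta_pos":[0,0,0],"dr":[0,0,0]},
])

```text
time_s: 19.95
position: [0.5622, 0.1203, 0.035]
tool_rot: [[-0.122, 0.993, -0.008], [0.993, 0.122, -0.002], [-0.001, -0.008, -1.0]]
ft_force: [-14.8, -7.1, 9.1]
grip_width: -0.0002
```

The travel has stopped at 0.5622 with the force rising gently (15 N). I'll back off and see whether the tray stays latched.

arm_command([
  {"delta_pos":[-5,-0.6,0],"dr":[0,0,0]},
  {"delta_pos":[-10,-1.2,0],"dr":[0,0,0]},
  {"delta_pos":[-20,-2.4,0],"dr":[0,0,0]},
  {"delta_pos":[-30,-4,0],"dr":[0,0,0]},
  {"delta_pos":[-30,-4,0],"dr":[0,0,0]},
  {"delta_pos":[-30,-4,0],"dr":[0,0,0]},
  {"delta_pos":[-20,-2,0],"dr":[0,0,0]},
  {"delta_pos":[-5,0,0],"dr":[0,0,0]},
  {"delta_pos":[0,0,0],"dr":[0,0,0]},
])

```text
time_s: 20.85
position: [0.4158, 0.103, 0.0356]
tool_rot: [[-0.121, 0.993, 0.002], [0.993, 0.121, 0.0], [-0.0, 0.002, -1.0]]
ft_force: [-0.3, -0.1, -0.7]
grip_width: 0.0002
```

Run:
```python
from h import *
s=env.observe();print(s["time_s"],s["position"].round(4),s["ft_force"])
b=env.get_image("top");d=env.get_image("scene");cv2.imwrite("pics/t6.png",b);cv2.imwrite("pics/s6.png",d)
z=cv2.imread("pics/t0.png")
a=cv2.resize(b[145:212,222:294],None,fx=5.5,fy=5.5,interpolation=cv2.INTER_CUBIC);a1=cv2.resize(z[145:212,222:294],None,fx=5.5,fy=5.5,interpolation=cv2.INTER_CUBIC)
a2=cv2.resize(d[160:245,230:330],None,fx=2.6,fy=2.6,interpolation=cv2.INTER_CUBIC)
o=np.zeros((600,800,3),np.uint8);o[:a.shape[0],:a.shape[1]]=a;o[:a.shape[0],400:400+a.shape[1]]=a1;o[372:372+a2.shape[0],:a2.shape[1]]=a2;cv2.imwrite("pics/m6.png",o)
```

```text
20.85 [0.4158 0.103  0.0356] [-0.25175851 -0.12684109 -0.65281666]
```

View pics/m6.png

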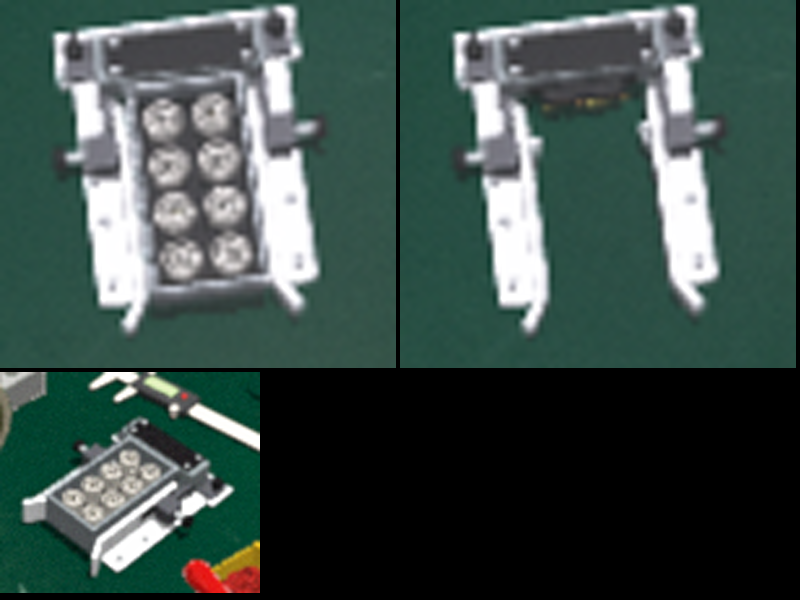

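Latched: compared with the start (right panel), both bolt knobs are at the same place, (60,157) against (460,157) and (318,130) against (718,130). The tray is seated with a small gap to the end block. I'll now put the wrist over it, in the same relative pose as picture w2, so I can register it against that picture.

arm_command([
  {"delta_pos":[0,0,30],"dr":[0,0,0]},
  {"delta_pos":[0,0,40],"dr":[0,0,0]},
  {"delta_pos":[10,1,37],"dr":[0,0,0]},
  {"delta_pos":[30,3,0],"dr":[0,0,0]},
  {"delta_pos":[40,5,0],"dr":[0,0,0]},
  {"delta_pos":[40,5,0],"dr":[0,0,0]},
  {"delta_pos":[40,5,0],"dr":[0,0,0]},
  {"delta_pos":[35,4,0],"dr":[0,0,0]},
  {"delta_pos":[16,1,0],"dr":[0,0,0]},
  {"delta_pos":[0,0,0],"dr":[0,0,0]},
  {"delta_pos":[0,0,0],"dr":[0,0,0]},
], grip=1)

```text
time_s: 22.05
position: [0.6261, 0.127, 0.1418]
tool_rot: [[-0.121, 0.993, -0.001], [0.993, 0.121, 0.0], [0.0, -0.001, -1.0]]
ft_force: [0.4, 0.7, 0.8]
grip_width: 0.0851
```

```bash
cat > reg.py <<'E'
from h import *
import json
s=env.observe();p=s["position"];R=s["tool_rot"];print(s["time_s"],p.round(4),"yaw",np.degrees(np.arctan2(R[1,1],R[0,1])).round(2))
a=env.get_image("wrist");cv2.imwrite("pics/w5.png",a)
c=json.load(open("w2.json"))
g0=cv2.cvtColor(cv2.imread("pics/w2.png"),cv2.COLOR_BGR2GRAY);g1=cv2.cvtColor(a,cv2.COLOR_BGR2GRAY)
x0,y0,x1,y1=222,132,282,254   # tray interior with the cells in w2
t=g0[y0:y1,x0:x1]
r=cv2.matchTemplate(g1,t,cv2.TM_CCOEFF_NORMED);_,m,_,l=cv2.minMaxLoc(r);print("match",m,l[0]-x0,l[1]-y0)
W=np.float32([[1,0,l[0]],[0,1,l[1]]])
cc,W=cv2.findTransformECC(t,g1,W,cv2.MOTION_AFFINE,(3,200,1e-6),None,5);print("ecc",cc,W.round(3).tolist())
f=lambda u,v:ray(c,u,v,.036)   # both seen in the w2 camera frame
def T(u,v):q=W@[u-x0,v-y0,1];return f(*q)
q=[(x0,y0),(x1,y0),(x1,y1),(x0,y1)]
A=np.array([f(*k) for k in q])[:,:2];B=np.array([T(*k) for k in q])[:,:2]
ca,cb=A.mean(0),B.mean(0)
H=(A-ca).T@(B-cb);th=np.degrees(np.arctan2(H[0,1]-H[1,0],H[0,0]+H[1,1]))
# w2 world -> tool frame of w2 (yaw -1.8)
y2=np.radians(-1.78);y5=np.arctan2(R[1,1],R[0,1])
cen=np.array([.4451,.1805]);A0=ca+0;d=cb-ca+ (np.array([[np.cos(np.radians(th)),-np.sin(np.radians(th))],[np.sin(np.radians(th)),np.cos(np.radians(th))]])-np.eye(2))@(cen-ca)
k=y5-y2;d5=np.array([[np.cos(k),-np.sin(k)],[np.sin(k),np.cos(k)]])@d
print("tray turned by",th,"deg; shift in world mm",(d5*1e3).round(2),"scale",np.sqrt(abs(np.linalg.det(W[:,:2]))))
E
python3 reg.py
```

```text
22.05 [0.6261 0.127  0.1418] yaw 6.98
match 0.941572904586792 -1 2
ecc 0.982505999041626 [[0.9990000128746033, -0.006000000052154064, 221.40899658203125], [0.004999999888241291, 1.0, 133.56700134277344]]
tray turned by -0.37652390812571257 deg; shift in world mm [ 1.57 -0.66] scale 0.99924594
```

Registration is clean (ECC 0.98). The tray's reference pose is TCP (0.628, 0.1268), yaw 6.6°. I'll go back to fetch the upper pair at the pose where I released it.

arm_command([
  {"delta_pos":[-14,-9.5,0],"dr":[0,0,-0.8]},
  {"delta_pos":[-28,-19,0],"dr":[0,0,-1.2]},
  {"delta_pos":[-36,-24,0],"dr":[0,0,-1.6]},
  {"delta_pos":[-36,-24,0],"dr":[0,0,-1.6]},
  {"delta_pos":[-36,-24,0],"dr":[0,0,-1.6]},
  {"delta_pos":[-28,-19,0],"dr":[0,0,-1.2]},
  {"delta_pos":[-14,-9,0],"dr":[0,0,-0.8]},
  {"delta_pos":[-4,-2,-10],"dr":[0,0,0]},
  {"delta_pos":[0,0,-25],"dr":[0,0,0]},
  {"delta_pos":[0,0,0],"dr":[0,0,0]},
  {"delta_pos":[0,0,0],"dr":[0,0,0]},
], grip=1)

```text
time_s: 23.2
position: [0.43, -0.0034, 0.1079]
tool_rot: [[0.032, 0.999, -0.0], [0.999, -0.032, 0.0], [0.0, -0.0, -1.0]]
ft_force: [-0.4, -0.4, -0.4]
grip_width: 0.0854
```

arm_command([
  {"delta_pos":[0,0,-20],"dr":[0,0,0]},
  {"delta_pos":[0,0,-25],"dr":[0,0,0]},
  {"delta_pos":[0,0,-20],"dr":[0,0,0]},
  {"delta_pos":[0,0,-11],"dr":[0,0,0]},
  {"delta_pos":[0,0,-3],"dr":[0,0,0]},
  {"delta_pos":[0,0,0],"dr":[0,0,0]},
  {"delta_pos":[0,0,0],"dr":[0,0,0]},
])

```text
time_s: 23.9
position: [0.4308, -0.0036, 0.0292]
tool_rot: [[0.032, 0.999, 0.002], [0.999, -0.032, -0.0], [-0.0, 0.002, -1.0]]
ft_force: [-0.6, -0.1, 0.4]
grip_width: 0.0852
```

arm_command([
  {"delta_pos":[0,0,0],"dr":[0,0,0]},
  {"delta_pos":[0,0,0],"dr":[0,0,0]},
  {"delta_pos":[0,0,0],"dr":[0,0,0]},
  {"delta_pos":[0,0,0],"dr":[0,0,0]},
  {"delta_pos":[0,0,0],"dr":[0,0,0]},
  {"delta_pos":[0,0,0],"dr":[0,0,0]},
  {"delta_pos":[0,0,0],"dr":[0,0,0]},
], grip=0.4, squeeze=40)

```text
time_s: 24.6
position: [0.4308, -0.0037, 0.029]
tool_rot: [[0.032, 0.999, 0.002], [0.999, -0.032, -0.0], [-0.0, 0.002, -1.0]]
ft_force: [-0.2, 1.5, 5.6]
grip_width: 0.0614
```

arm_command([
  {"delta_pos":[0,0,5],"dr":[0,0,0]},
  {"delta_pos":[0,0,10],"dr":[0,0,0]},
  {"delta_pos":[0,0,15],"dr":[0,0,0]},
  {"delta_pos":[0,0,20],"dr":[0,0,0]},
  {"delta_pos":[0,0,20],"dr":[0,0,0]},
  {"delta_pos":[0,0,10],"dr":[0,0,0]},
  {"delta_pos":[0,0,5],"dr":[0,0,0]},
  {"delta_pos":[0,0,0],"dr":[0,0,0]},
])

```text
time_s: 25.4
position: [0.4302, -0.0036, 0.1139]
tool_rot: [[0.032, 0.999, 0.001], [0.999, -0.032, -0.0], [-0.0, 0.001, -1.0]]
ft_force: [-0.5, -0.4, -4.8]
grip_width: 0.0616
```

arm_command([
  {"delta_pos":[8,5,0],"dr":[0,0,0.4]},
  {"delta_pos":[18,12,0],"dr":[0,0,0.8]},
  {"delta_pos":[26,17,0],"dr":[0,0,1.1]},
  {"delta_pos":[30,20,0],"dr":[0,0,1.3]},
  {"delta_pos":[32,21,0],"dr":[0,0,1.3]},
  {"delta_pos":[30,20,0],"dr":[0,0,1.3]},
  {"delta_pos":[26,17,0],"dr":[0,0,1.1]},
  {"delta_pos":[18,12,0],"dr":[0,0,0.75]},
  {"delta_pos":[8,5,0],"dr":[0,0,0.4]},
  {"delta_pos":[2.3,1.3,0],"dr":[0,0,0]},
  {"delta_pos":[0,0,0],"dr":[0,0,0]},
  {"delta_pos":[0,0,0],"dr":[0,0,0]},
  {"delta_pos":[0,0,0],"dr":[0,0,0]},
])

```text
time_s: 26.7
position: [0.6281, 0.1262, 0.1135]
tool_rot: [[-0.115, 0.993, -0.0], [0.993, 0.115, -0.0], [-0.0, -0.0, -1.0]]
ft_force: [0.8, -0.2, -2.9]
grip_width: 0.0614
```

Run:
```python
from h import *
s=env.observe();R=s["tool_rot"];print(s["time_s"],s["position"].round(5),np.degrees(np.arctan2(R[1,1],R[0,1])),s["ft_force"],s["wrist_torque"])
```

```text
26.7 [0.6281  0.12621 0.11347] 6.5786475719772906 [ 0.82860431 -0.20379385 -2.85702318] [0.0063627  0.03250801 0.00731674]
```

arm_command([
  {"delta_pos":[0.4,0.4,-8],"dr":[0,0,0]},
  {"delta_pos":[0,0,-12],"dr":[0,0,0]},
  {"delta_pos":[0,0,-12],"dr":[0,0,0]},
  {"delta_pos":[0,0,-8],"dr":[0,0,0]},
  {"delta_pos":[0,0,-3],"dr":[0,0,0]},
  {"delta_pos":[0,0,0],"dr":[0,0,0]},
  {"delta_pos":[0,0,0],"dr":[0,0,0]},
])

```text
time_s: 27.4
position: [0.6292, 0.1271, 0.0706]
tool_rot: [[-0.115, 0.993, 0.001], [0.993, 0.115, 0.0], [-0.0, 0.001, -1.0]]
ft_force: [0.2, 0.1, -4.0]
grip_width: 0.0614
```

arm_command([
  {"delta_pos":[0,0,-1],"dr":[0,0,0]},
  {"delta_pos":[0,0,-1],"dr":[0,0,0]},
  {"delta_pos":[0,0,-1],"dr":[0,0,0]},
  {"delta_pos":[0,0,0],"dr":[0,0,0]},
])

```text
time_s: 27.8
position: [0.6289, 0.1271, 0.0673]
tool_rot: [[-0.115, 0.993, -0.0], [0.993, 0.115, -0.0], [-0.0, -0.0, -1.0]]
ft_force: [0.7, 0.2, -3.5]
grip_width: 0.0616
```

arm_command([
  {"delta_pos":[0,0,-1],"dr":[0,0,0]},
  {"delta_pos":[0,0,-1],"dr":[0,0,0]},
  {"delta_pos":[0,0,0],"dr":[0,0,0]},
])

```text
time_s: 28.1
position: [0.6289, 0.1271, 0.0651]
tool_rot: [[-0.115, 0.993, -0.0], [0.993, 0.115, -0.0], [0.0, -0.0, -1.0]]
ft_force: [0.2, -0.4, -4.6]
grip_width: 0.0613
```

The feet are already below the rim level with no contact force, so the fit is good. Last 2 mm.

arm_command([
  {"delta_pos":[0,0,-1],"dr":[0,0,0]},
  {"delta_pos":[0,0,-0.7],"dr":[0,0,0]},
  {"delta_pos":[0,0,0],"dr":[0,0,0]},
])

```text
time_s: 28.4
position: [0.6289, 0.1271, 0.0635]
tool_rot: [[-0.115, 0.993, -0.0], [0.993, 0.115, 0.0], [0.0, -0.0, -1.0]]
ft_force: [0.2, 0.7, -2.7]
grip_width: 0.061
```

arm_command([
  {"delta_pos":[0,0,-0.6],"dr":[0,0,0]},
  {"delta_pos":[0,0,0],"dr":[0,0,0]},
])

```text
time_s: 28.6
position: [0.629, 0.1271, 0.0632]
tool_rot: [[-0.115, 0.993, 0.0], [0.993, 0.115, -0.0], [-0.0, 0.0, -1.0]]
ft_force: [-0.9, -0.6, -2.4]
grip_width: 0.0614
```

arm_command([
  {"delta_pos":[0,0,-0.6],"dr":[0,0,0]},
  {"delta_pos":[0,0,-0.4],"dr":[0,0,0]},
  {"delta_pos":[0,0,0],"dr":[0,0,0]},
])

```text
time_s: 28.9
position: [0.6291, 0.1271, 0.0631]
tool_rot: [[-0.115, 0.993, 0.001], [0.993, 0.115, -0.0], [-0.0, 0.001, -1.0]]
ft_force: [-4.0, -0.2, 4.8]
grip_width: 0.061
```

Seated at 0.0631 (0.063 expected) with contact. Release and rise, then check from outside.

arm_command([
  {"delta_pos":[0,0,0],"dr":[0,0,0]},
  {"delta_pos":[0,0,0],"dr":[0,0,0]},
  {"delta_pos":[0,0,0],"dr":[0,0,0]},
  {"delta_pos":[0,0,0],"dr":[0,0,0]},
  {"delta_pos":[0,0,0],"dr":[0,0,0]},
  {"delta_pos":[0,0,8],"dr":[0,0,0]},
  {"delta_pos":[0,0,20],"dr":[0,0,0]},
  {"delta_pos":[0,0,30],"dr":[0,0,0]},
  {"delta_pos":[0,0,30],"dr":[0,0,0]},
  {"delta_pos":[-20,-2,20],"dr":[0,0,0]},
  {"delta_pos":[-40,-4,0],"dr":[0,0,0]},
  {"delta_pos":[-45,-5,0],"dr":[0,0,0]},
  {"delta_pos":[-45,-5,0],"dr":[0,0,0]},
  {"delta_pos":[-45,-5,0],"dr":[0,0,0]},
  {"delta_pos":[-30,-3,0],"dr":[0,0,0]},
  {"delta_pos":[0,0,0],"dr":[0,0,0]},
], grip=1)

```text
time_s: 30.5
position: [0.4008, 0.1032, 0.1707]
tool_rot: [[-0.115, 0.993, -0.001], [0.993, 0.115, -0.0], [0.0, -0.001, -1.0]]
ft_force: [0.6, -0.1, -0.0]
grip_width: 0.0854
```

Run:
```python
from h import *
s=env.observe();print(s["time_s"],s["position"].round(4),s["ft_force"])
b=env.get_image("top");d=env.get_image("scene");cv2.imwrite("pics/t7.png",b);cv2.imwrite("pics/s7.png",d)
a=cv2.resize(b[135:215,215:300],None,fx=4.7,fy=4.7,interpolation=cv2.INTER_CUBIC)
a2=cv2.resize(d[130:250,225:335],None,fx=3.6,fy=3.6,interpolation=cv2.INTER_CUBIC)
o=np.zeros((440,800,3),np.uint8);o[:a.shape[0],:a.shape[1]]=a;o[:a2.shape[0],402:402+a2.shape[1]]=a2;cv2.imwrite("pics/m7.png",o)
```

```text
30.5 [0.4008 0.1032 0.1707] [ 0.55422374 -0.09470358 -0.00721505]
```

View pics/m7.png

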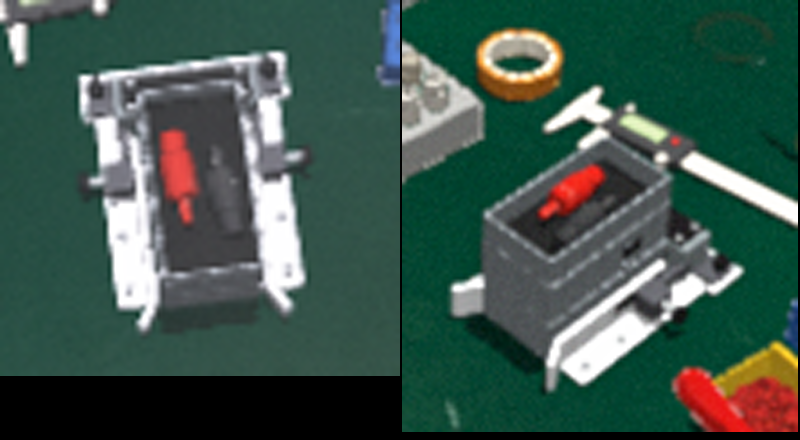

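The stack is nested and level in the dock, with both knobs at their starting places. One last numeric comparison with the start picture for the knobs and bystanders, then hand in.

Run:
```python
from h import *
a=cv2.imread("pics/t0.png");b=cv2.imread("pics/t7.png")
for n,(u,v,w,h) in dict(knobL=(233,173,4,5),knobR=(280,168,4,5),bin=(318,171,18,13),cell=(325,200,6,6),caliper=(240,132,38,14),brush=(185,269,24,8)).items():
    t=a[v-h:v+h,u-w:u+w];W=b[v-h-6:v+h+6,u-w-6:u+w+6];_,m,_,l=cv2.minMaxLoc(cv2.matchTemplate(W,t,cv2.TM_CCOEFF_NORMED));print(n,round(m,3),l[0]-6,l[1]-6)
    if n=="knobR" : print(env.observe()["time_s"])
env.close_job()
```

```text
knobL 0.999 0 0
knobR 0.999 0 0
30.6
bin 0.999 0 0
cell 1.0 0 0
caliper 1.0 0 0
brush 0.999 0 0
the job is handed in; nothing more can be done
```

The job is handed in at about 31 s of robot time. No verdict was reported back.

**What I did:**
- Lifted the middle and top trays off together and stood them aside.
- Carried the bottom tray to the dock mouth and pushed it in with closed fingers. The push stayed at or below about 18 N; it stopped advancing there, probably against the end block or close to it.
- Put the upper pair back as one piece; it seated at 0.0631 m where I expected 0.063 m. Then I let go and moved clear.

**Last checks:**
- **Bolts:** both knobs sit within 1 pixel (about 2.7 mm) of their starting position in the top camera picture. That is coarser than the 1.5 mm limit.
- **Bystanders:** the bin, sensor cell, caliper and brush show no shift in the same comparison.
- **Stack:** it looks nested and level in both camera views. I judged this by eye; I did not measure tray offsets or angles at the end.
- **Click:** I never felt a clear click in the force readings. That the tray is latched rests on the knobs and on the tray staying in when I backed off.

No check failed. The one disagreement was the dock's angle: the top camera gave about 8° and the wrist camera about 5.5°. The tray settled at about 6.6°.

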